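# Hold a culture tube slanted over the turbidity reading card

### The job

Draw the culture tube with the orange tape band straight up out of the pink rack, then slant it about halfway between upright and level, cap end uppermost, and hold it raised a few centimetres over the striped reading card, leaning along the card's length with the whole tube above the card and not touching it, so that the stripes can be read through it. Leave the other two tubes in the rack and do not disturb the glassware. Finish while still holding the tube there steadily: do not put it down or let go.

Things in the scene. Friction and masses are not known exactly. Their poses are not given: they have to be found in the camera images.
- tube_banded: the wanted tube: screw-cap culture tube, 132 mm long, clear glass 15.6 mm in diameter with a green cap (the top 22 mm, 18.8 mm in diameter), the only one with an orange tape band (18 mm wide, just under the cap). About 22 g. Origin: centre of its foot (closed lower end); its z axis runs along the tube from foot to cap. Stands loosely upright in the rack, foot 4 mm above the worktop, so its cap spans 114 to 136 mm above the worktop; grasp it by the cap from above
- cap (a point): point on the banded tube's axis inside its cap, 121 mm from the foot (cap centre)
- foot (a point): centre of the banded tube's foot (same point as the tube's origin)
- rack: pink tube rack, 96 mm along its x, 122 mm along its y, 68 mm high, fixed to the worktop. Origin: centre of its underside. The three tubes stand in its middle row, at 7 mm along its x and -46, 0 and +46 mm along its y, in any order. Holes about 21 mm wide in plates at 34 and 65 mm height; they only guide the tubes, which stand on the base plate. Nothing stands beside the tubes along the rack's x, so the jaws best close along its x
- card: striped reading card, a white plate with eight black bars across it in a grey rim, lying flat and fixed on the worktop: 180 mm along its x (its length), 70 mm along its y, 5 mm thick. Origin: centre of its underside
- tube_b: screw-cap culture tube like the banded one (same sizes and axes), but WITHOUT the orange band; stands in the rack, to be left in its place
- tube_c: screw-cap culture tube like the banded one (same sizes and axes), but WITHOUT the orange band; stands in the rack, to be left in its place
- beaker: bystander: clear 50 ml beaker, 48 mm wide, 57 mm high; origin centre of its underside
- vial_pink: bystander: small vial with black cap and pink content, 21 mm wide, 47 mm high; origin centre of its underside
- vial_blue: bystander: small vial with black cap and pale blue content, 21 mm wide, 47 mm high; origin centre of its underside
- bottle: bystander: clear bottle with blue cap, 56 mm wide, 107 mm high; origin centre of its underside
- porcelain: bystander: white porcelain dish, 46 mm wide, 20 mm high; origin centre of its underside
Things that resemble listed ones, but are neither listed nor needed, are in the scene too. Leave any blue or purple look-alike of the card alone.

How it is judged:
By the outcome, as a careful person would: the job done as asked, in the order asked, and still so for the second after the job is handed in, while the arm keeps its last pose, push and grip.
It also fails if it takes over 35 s, if anything falls off the work surface, if the arm or the gripper's body presses on something with over 40 N, if the wrist force passes 120 N, or if a joint passes its speed limit or range.

### The arm

A 6-joint arm with a two-finger parallel gripper is mounted at the origin on a cart in front of the work surface, level with it; the furniture and walls round the work are solid. World frame = base frame: x ahead of the robot, y to its left, z up, the work surface at z = 0. Lengths are in mm, angles in rad, forces in N, time in s.
With the tool pointing down it reaches from about 350 to 975 mm from the base axis. Payload 7.1 kg.
Tool frame: the origin (TCP) lies at the very end of the fingers, on their centre line; the grasp point (between the pads) lies 19 mm behind it; z points along the fingers, y is the line along which they close (so a half turn about z gives the same grasp; the last joint's range is limited). The gripper opens to 88 mm and grips with 3 to 60 N. Pads are 20 mm wide; open, the fingers measure 115 mm over their backs; the gripper's body (75 mm by 178 mm) begins 61 mm behind the grasp point.
Start: joints at [1.329, 0.423, 1.63, -0, 1.089, -0.019], TCP at [138.07, 609.542, 200.075] pointing down, gripper open.
Joint ranges: [-3, 3], [-0.9, 2.11], [0.09, 2.58], [-1.31, 4.45], [0.11, 2.69], [-2.54, 2.54]. Speed limits (rad/s): [2.39, 2.39, 3.01, 3.14, 3.14, 3.14].

### API

Orientations are given as a rotation vector (axis times angle).
In Python, from workcell import * gives the robot as it stands.
- The arm moves only by the tool step_arm, never from a script. Its argument "deltas" is a list of rows, each a list of 3 entries, a list of its own where there are three numbers: the shift along the tool's x, y, z in units of 300 mm (1.0 is 300 mm), then the turn, a rotation vector about the tool's x, y, z in units of 1.5 rad (1.0 is 1.5 rad), then the gripper command: -1 is shut, 1 is fully open, values between are in proportion. In form: [[[dx, dy, dz], [rx, ry, rz], gripper], ...]. A call has 1 to 20 rows; each row is the pose to reach, as a shift and turn from the pose commanded when the call began, along the tool's axes at that moment; what a row does not reach only later rows make up. A row lasts 1/12 s, in which the tool goes at most 41.7 mm and 7.16 degrees, less where a joint would pass 70% of its speed; a pose out of reach is approached as far as the arm can. A call with a number of a shift or a turn outside -1 to 1 is refused whole. A call with a gripper value outside its range is refused whole. The fingers move at their own pace and stop on an object; the grip force is fixed at half the most. Time passes only in rows, so rows that repeat a pose let the fingers close. It gives the time, the measured TCP pose, the force, the opening and the grip force at its end, in the units of the state.
- get_obs(): the state, without advancing time (a new reading comes with each control period).
- get_image(name): name is "side" or "top"; returns a dict with "pixels" (420x560x3 uint8, red, green, blue), "fx", "fy", "cx", "cy" (pixels), "T" (4x4, takes a point from camera to world coordinates). Camera axes: x right, y down, z forward; pixel columns grow to the right and rows downward; lengths in mm; the calibration is good to about 2 mm. A picture is of the moment at which its call begins. There is no depth.
- close_job(): hands the job in; it is judged then, once.
The state is a dict: "t": time; "qpos": joint angles; "qvel": joint speeds; "joint_torque": joint torques, N m; "ee_pos": TCP position; "orientation": TCP orientation; "ft_force": force on the tool from outside, world axes, zero at the start; "moment": the same for the moment, N m; "width": finger opening in mm; "grasp_force": force on a finger pad.
Only numpy, scipy, OpenCV 4.12 (cv2) and the standard library are available. Lean on these libraries where they do the work, as an engineer would, in place of code of your own. Each camera call takes 0.05 s, during which the arm holds its last target. There are 200 camera calls.

## Working session

There is one attempt and no reset: what is moved stays moved. The work goes in short steps, Python scripts to look and compute and a tool call to move; the robot and the scene stay as the last step left them, time stands still between calls to the robot, and variables do not carry over. Pictures are saved under pics/ and viewed, at most 10 in all, crops included, and the job is handed in when it is done.

Besides the shell and the picture viewer there is one more tool, called after "Request:" in YAML: its name, and indented under it one key for each argument. step_arm: Moves the arm, as the interface text tells. Its arguments: {"type":"object","properties":{"deltas":{"type":"array","items":{"type":"array"}}},"required":["deltas"]}

```bash
mkdir -p pics
cat > h.py <<'E'
from workcell import *
import numpy as np, cv2
from scipy.spatial.transform import Rotation as R
def snap(n,f):
    im=get_image(n); cv2.imwrite('pics/'+f,im['pixels'][:,:,::-1]); return im
def ray(im,u,v):
    T=np.array(im['T']); d=T[:3,:3]@np.array([(u-im['cx'])/im['fx'],(v-im['cy'])/im['fy'],1]); return T[:3,3],d
def onz(im,u,v,z):
    o,d=ray(im,u,v); return o+d*(z-o[2])/d[2]
E
python3 - <<'E'
from h import *
a=snap('top','t1.png');b=snap('side','s1.png')
for i in(a,b): print(np.round(i['T'],3),i['fx'],i['cx'],i['cy'])
print(get_obs())
E
```

```text
[[ 2.900000e-02 -9.950000e-01  1.000000e-01  4.220600e+02]
 [-1.000000e+00 -2.800000e-02  3.000000e-03 -2.626320e+02]
 [ 0.000000e+00 -1.000000e-01 -9.950000e-01  1.622581e+03]
 [ 0.000000e+00  0.000000e+00  0.000000e+00  1.000000e+00]] 409.0925646171863 290.3712943123084 213.69841640992965
[[-9.46000e-01 -1.79000e-01  2.71000e-01  2.71032e+02]
 [-3.25000e-01  5.39000e-01 -7.77000e-01  6.03484e+02]
 [-7.00000e-03 -8.23000e-01 -5.68000e-01  7.38724e+02]
 [ 0.00000e+00  0.00000e+00  0.00000e+00  1.00000e+00]] 379.0708902015068 275.73332347715376 208.77264390213278
{'t': 0.1, 'qpos': array([ 1.32902396e+00,  4.23786582e-01,  1.63058180e+00, -7.47928948e-06,
        1.08859866e+00, -1.90282482e-02]), 'qvel': array([-0.00083217, -0.00211924, -0.0026966 ,  0.00148273,  0.00060419,
        0.00073635]), 'joint_torque': array([-1.39382755e-04, -5.45616174e+01, -2.74329650e+01,  6.45924895e-02,
        1.87741360e-02, -6.91199853e-05]), 'ee_pos': array([137.93647891, 609.05559554, 199.3781003 ]), 'orientation': array([-3.49138140e-01, -3.12195784e+00,  2.14178835e-03]), 'ft_force': array([ 0.22605446,  0.11494835, -0.17241967]), 'moment': array([-0.00362206,  0.06177171, -0.06619983]), 'grasp_force': 0.0, 'width': 87.76977768415831}
```

View pics/t1.png

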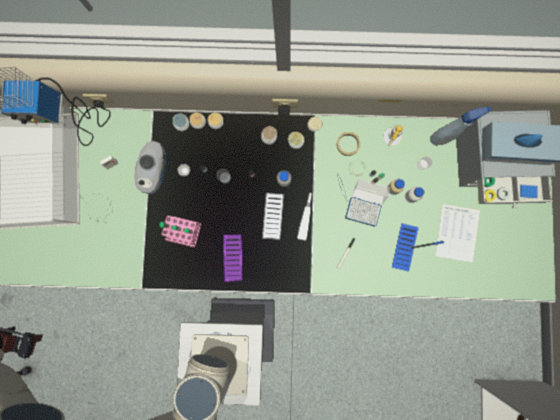

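View pics/s1.png

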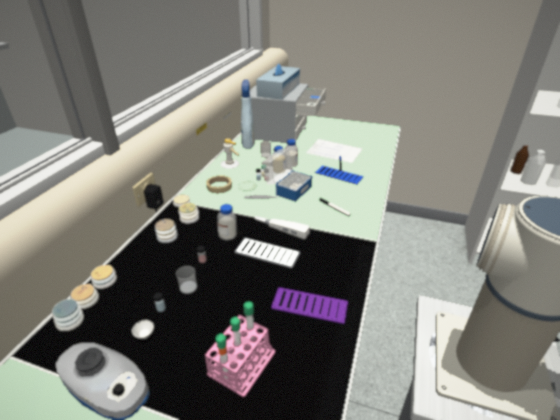

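The top view shows the pink rack at (182,231), the white card at (272,216), and purple (233,258) and blue (405,247) look-alikes. The side view shows three green caps: (222,343), (236,325) and (249,309). The first seems to have orange below it. I'll take one close crop of each view.

Run:
```python
import cv2,numpy as np
a=cv2.imread('pics/t1.png')[190:290,140:320];b=cv2.imread('pics/s1.png')[290:400,190:310]
a=cv2.resize(a,None,fx=4.4,fy=4.4,interpolation=2);b=cv2.resize(b,None,fx=5,fy=5,interpolation=2)
cv2.imwrite('pics/t2.png',a);cv2.imwrite('pics/s2.png',b)
```

```text
(no output)
```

View pics/t2.png

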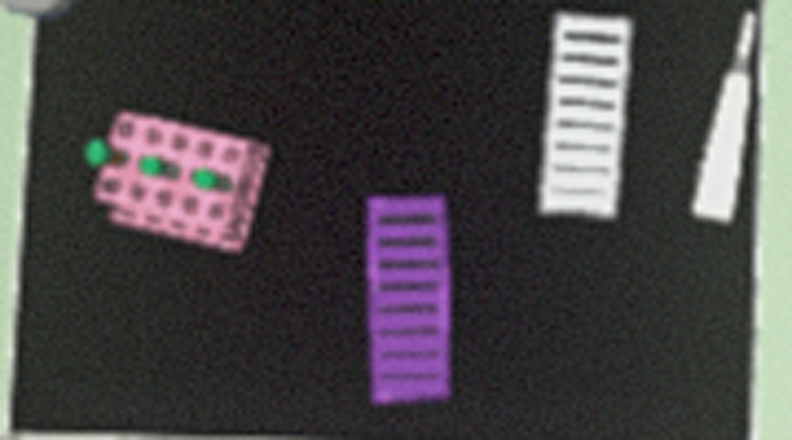

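View pics/s2.png

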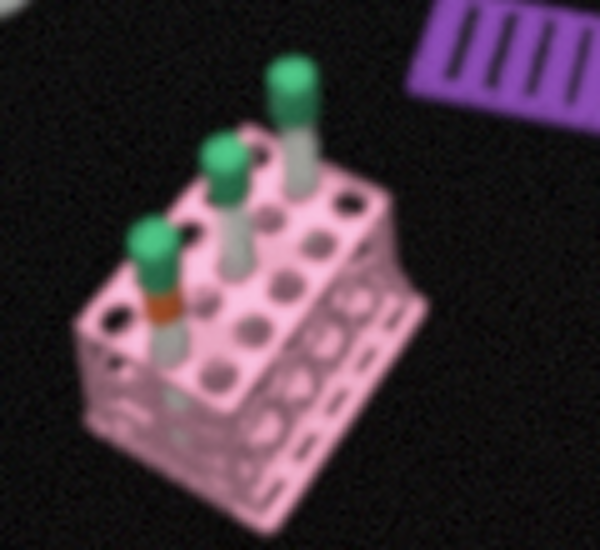

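The candidates are the caps at side-view pixels (221,341), (236,325) and (249,309). Only (221,341) has the orange band, and it matches the leftmost cap in the top view, at about (162,225). The card is the white plate at top view (273,216), not the purple one or the white pen-like tool beside it. Next I measure.

```bash
cat > m.py <<'E'
from h import *
a=get_image('top');b=get_image('side')
def blobs(im,lo,hi,mn,roi):
    h=cv2.cvtColor(im['pixels'],cv2.COLOR_RGB2HSV); m=cv2.inRange(h,np.array(lo),np.array(hi))
    k=np.zeros_like(m); x0,y0,x1,y1=roi; k[y0:y1,x0:x1]=m[y0:y1,x0:x1]
    n,l,s,c=cv2.connectedComponentsWithStats(k)
    return [(s[i,4],c[i],k*0+(l==i)) for i in range(1,n) if s[i,4]>=mn]
G=([65,110,60],[90,255,255])
g={}
for nm,im,roi in(('top',a,(150,200,210,260)),('side',b,(200,290,270,370))):
    g[nm]=sorted([tuple(c) for s,c,_ in blobs(im,*G,6,roi)]); print(nm,np.round(g[nm],1),[np.round(onz(im,*c,126),1) for c in g[nm]])
for p,q in zip(g['top'],g['side']):
    o1,d1=ray(a,*p);o2,d2=ray(b,*q); t=np.linalg.lstsq(np.c_[d1,-d2],o2-o1,rcond=None)[0]
    x,y=o1+d1*t[0],o2+d2*t[1]; print('tri',np.round((x+y)/2,1),'gap',round(np.linalg.norm(x-y),1))
# card
for nm,im,roi in(('top',a,(255,185,290,245)),('side',b,(230,235,303,270))):
    s,c,m=max(blobs(im,[0,0,100],[180,70,255],30,roi),key=lambda t:t[0])
    r=cv2.minAreaRect(cv2.findContours(m.astype(np.uint8),0,2)[0][0]) if nm=='top' else None
    pts=cv2.boxPoints(r) if r else cv2.approxPolyDP(cv2.convexHull(cv2.findContours(m.astype(np.uint8),0,2)[0][0]),4,True)[:,0]
    P=np.array([onz(im,*p,5) for p in pts]); print(nm,s,np.round(P,0).tolist(),'mean',P.mean(0).round(1))
    L=np.linalg.norm(np.diff(np.r_[P,P[:1]],axis=0),axis=1); print(L.round())
# rack in side: top plate
E
python3 m.py
```

```text
top [[161.3 224.2]
 [174.2 227.1]
 [186.2 230.1]] [array([520.7, 213.2, 126. ]), array([511.6, 165.7, 126. ]), array([501.9, 121.1, 126. ])]
side [[220.2 339.5]
 [234.3 322.4]
 [248.1 307.4]] [array([521.6, 211.7, 126. ]), array([512.6, 166.7, 126. ]), array([501.1, 122.5, 126. ])]
tri [520.8 212.8 127.8] gap 0.3
tri [512.3 166.1 125.3] gap 1.2
tri [501.8 121.4 124.5] gap 0.4
top 826 [[486.0, -147.0, 5.0], [668.0, -156.0, 5.0], [664.0, -228.0, 5.0], [482.0, -219.0, 5.0]] mean [ 575.3 -187.5    5. ]
[183.  73. 182.  72.]
side 1057 [[666.0, -161.0, 5.0], [648.0, -226.0, 5.0], [483.0, -208.0, 5.0], [491.0, -143.0, 5.0]] mean [ 572.  -184.3    5. ]
[ 67. 166.  65. 176.]
```

The triangulated caps are 46.8 and 45.8 mm apart and 125–128 mm high, as they should be. The card is 182 x 72 mm at (575,-187), with its length about 2.8° off world x. Its yaw and the rack's yaw give the targets. I start the approach.

```bash
cat > d.py <<'E'
from h import *
import sys
def delta(p,tz,ty):
    o=get_obs(); r=R.from_rotvec(o['orientation']); tz=np.array(tz,float);tz/=np.linalg.norm(tz); ty=np.array(ty,float); ty-=tz*(ty@tz); ty/=np.linalg.norm(ty)
    t=R.from_matrix(np.c_[np.cross(ty,tz),ty,tz])
    print('q',o['qpos'].round(2),'p',o['ee_pos'].round(1),'w',round(o['width'],1),'t',round(o['t'],2),'F',o['ft_force'].round(1))
    print('shift',(r.inv().apply(np.array(p)-o['ee_pos'])/300).round(3),'turn',((r.inv()*t).as_rotvec()/1.5).round(3))
rack=(0.979,-0.204,0)
E
sed -n 1p /dev/null; python3 -c "
from d import *
delta((520.8,212.8,200),(0,0,-1),rack)"
```

```text
q [ 1.33  0.42  1.63  0.    1.09 -0.02] p [138.  609.2 199.6] w 88.0 t 0.2 F [ 0.1  0.2 -0.3]
shift [-1.536 -1.007 -0.   ] turn [-1.000e-03  0.000e+00  1.036e+00]
```

Request:
step_arm:
  deltas:
    - [[-0.78,-0.5,0],[0,0,0.5],1]
    - [[-0.78,-0.5,0],[0,0,0.5],1]
    - [[-0.78,-0.5,0],[0,0,0.5],1]
    - [[-0.78,-0.5,0],[0,0,0.5],1]
    - [[-0.78,-0.5,0],[0,0,0.5],1]
    - [[-0.78,-0.5,0],[0,0,0.5],1]
    - [[-0.78,-0.5,0],[0,0,0.5],1]
    - [[-0.78,-0.5,0],[0,0,0.5],1]
    - [[-0.78,-0.5,0],[0,0,0.5],1]
    - [[-0.78,-0.5,0],[0,0,0.5],1]

```text
t: 1.03
ee_pos: [333.0, 411.8, 200.1]
orientation: [-1.469, -2.777, -0.0]
ft_force: [0.0, -0.1, -0.1]
width: 87.7
grasp_force: 0.0
```

```bash
python3 -c "
from d import *
delta((520.8,212.8,200),(0,0,-1),rack)"
```

```text
q [0.87 0.28 1.84 0.   1.02 0.27] p [333.  411.8 200.1] w 87.7 t 1.03 F [ 0.  -0.1 -0.1]
shift [-0.9    0.144  0.   ] turn [-0.    -0.     0.535]
```

Request:
step_arm:
  deltas:
    - [[-0.9,0.144,0],[0,0,0.535],1]
    - [[-0.9,0.144,0],[0,0,0.535],1]
    - [[-0.9,0.144,0],[0,0,0.535],1]
    - [[-0.9,0.144,0],[0,0,0.535],1]
    - [[-0.9,0.144,0],[0,0,0.535],1]
    - [[-0.9,0.144,0],[0,0,0.535],1]
    - [[-0.9,0.144,0],[0,0,0.535],1]
    - [[-0.9,0.144,0],[0,0,0.535],1]
    - [[-0.9,0.144,0],[0,0,0.535],1]
    - [[-0.9,0.144,0],[0,0,0.535],1]

```text
t: 1.87
ee_pos: [519.9, 214.0, 199.8]
orientation: [-2.434, -1.986, 0.001]
ft_force: [0.3, 0.1, 0.0]
width: 87.8
grasp_force: 0.0
```

```bash
python3 -c "
from d import *
delta((520.8,212.6,106),(0,0,-1),rack)
snap('side','s3.png')
i=cv2.imread('pics/s3.png')[220:400,150:340]; cv2.imwrite('pics/s3c.png',cv2.resize(i,None,fx=3.3,fy=3.3,interpolation=2))"
```

```text
q [0.37 0.33 1.77 0.   1.04 0.57] p [519.9 214.  199.8] w 87.8 t 1.87 F [0.3 0.1 0. ]
shift [-0.004  0.004  0.313] turn [-0.001  0.     0.002]
```

View pics/s3c.png

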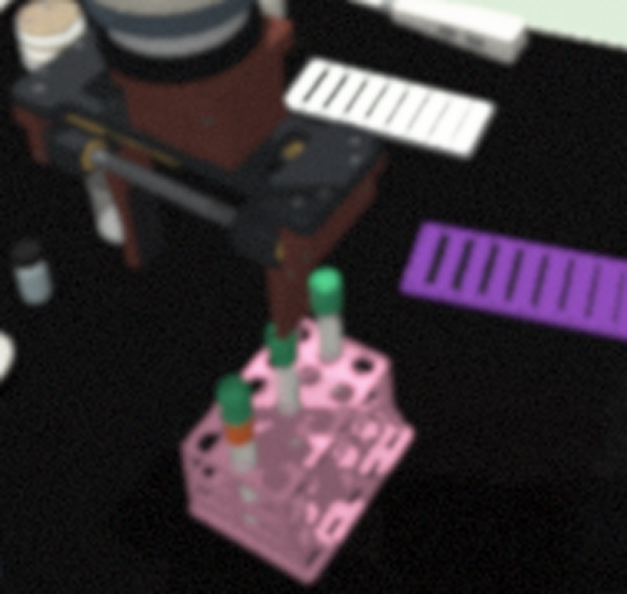

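The open fingers straddle the banded cap: tips at crop (135,265) and (285,330), cap at (235,390). The body's long side lies along the closing axis. I go down and grip.

Request:
step_arm:
  deltas:
    - [[-0.004,0.004,0.1],[0,0,0],1]
    - [[-0.004,0.004,0.18],[0,0,0],1]
    - [[-0.004,0.004,0.25],[0,0,0],1]
    - [[-0.004,0.004,0.313],[0,0,0],1]
    - [[-0.004,0.004,0.313],[0,0,0],1]
    - [[-0.004,0.004,0.313],[0,0,0],1]
    - [[-0.004,0.004,0.313],[0,0,0],-1]
    - [[-0.004,0.004,0.313],[0,0,0],-1]
    - [[-0.004,0.004,0.313],[0,0,0],-1]
    - [[-0.004,0.004,0.313],[0,0,0],-1]
    - [[-0.004,0.004,0.313],[0,0,0],-1]
    - [[-0.004,0.004,0.313],[0,0,0],-1]
    - [[-0.004,0.004,0.313],[0,0,0],-1]
    - [[-0.004,0.004,0.313],[0,0,0],-1]
    - [[-0.004,0.004,0.313],[0,0,0],-1]
    - [[-0.004,0.004,0.313],[0,0,0],-1]

```text
t: 3.25
ee_pos: [521.7, 211.2, 106.1]
orientation: [-2.437, -1.983, 0.0]
ft_force: [0.1, -0.5, 0.2]
width: 24.7
grasp_force: 0.0
```

Request:
step_arm:
  deltas:
    - [[0,0,0],[0,0,0],-1]
    - [[0,0,0],[0,0,0],-1]
    - [[0,0,0],[0,0,0],-1]
    - [[0,0,0],[0,0,0],-1]
    - [[0,0,0],[0,0,0],-1]

```text
t: 3.67
ee_pos: [521.8, 211.3, 106.1]
orientation: [2.437, 1.983, -0.0]
ft_force: [0.1, 0.0, -0.8]
width: 17.5
grasp_force: 30.0
```

Request:
step_arm:
  deltas:
    - [[0,0,-0.06],[0,0,0],-1]
    - [[0,0,-0.12],[0,0,0],-1]
    - [[0,0,-0.18],[0,0,0],-1]
    - [[0,0,-0.24],[0,0,0],-1]
    - [[0,0,-0.3],[0,0,0],-1]
    - [[0,0,-0.36],[0,0,0],-1]
    - [[0,0,-0.42],[0,0,0],-1]
    - [[0,0,-0.48],[0,0,0],-1]
    - [[0,0,-0.54],[0,0,0],-1]
    - [[0,0,-0.6],[0,0,0],-1]
    - [[0,0,-0.6],[0,0,0],-1]
    - [[0,0,-0.6],[0,0,0],-1]

```text
t: 4.67
ee_pos: [522.1, 211.4, 286.6]
orientation: [2.436, 1.983, 0.003]
ft_force: [-0.7, -0.7, -0.6]
width: 17.7
grasp_force: 30.0
```

```bash
python3 -c "
from d import *
delta((520.8,212.6,286),(0,0,-1),rack)
snap('side','s4.png')
i=cv2.imread('pics/s4.png')[190:390,130:340]; cv2.imwrite('pics/s4c.png',cv2.resize(i,None,fx=2.9,fy=2.9,interpolation=2))"
```

```text
q [0.36 0.24 1.68 0.   1.22 0.57] p [522.1 211.4 286.6] w 17.7 t 4.67 F [-0.7 -0.7 -0.6]
shift [ 0.003 -0.005  0.002] turn [ 0.001 -0.001  0.001]
```

View pics/s4c.png

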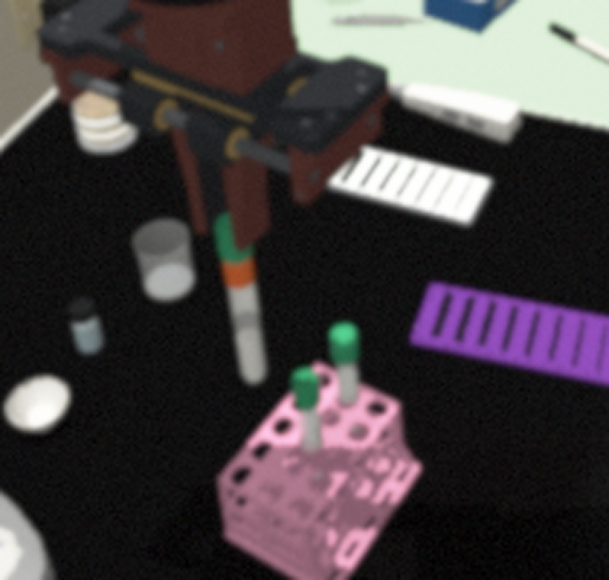

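The tube hangs straight from the jaws with its band at crop (238,272) and its foot at (252,380), clear of the rack. The other two tubes are still in place at (305,385) and (343,340), and nothing is disturbed. Now I carry it across at this height, turning about the vertical.

Request:
step_arm:
  deltas:
    - [[-0.1,0,0],[0,0,0.07],-1]
    - [[-0.2,0.01,0],[0,0,0.14],-1]
    - [[-0.3,0.03,0],[0,0,0.21],-1]
    - [[-0.4,0.05,0],[0,0,0.28],-1]
    - [[-0.5,0.1,0],[0,0,0.35],-1]
    - [[-0.6,0.15,0],[0,0,0.42],-1]
    - [[-0.7,0.2,0],[0,0,0.49],-1]
    - [[-0.7,0.2,0],[0,0,0.49],-1]
    - [[-0.7,0.2,0],[0,0,0.49],-1]

```text
t: 5.47
ee_pos: [537.2, -7.9, 284.4]
orientation: [-2.986, -0.972, 0.004]
ft_force: [1.0, -0.3, -0.8]
width: 17.2
grasp_force: 30.0
```

```bash
python3 -c "
from d import *
delta((575,-188,286),(0,0,-1),(-.049,-.9988,0))"
```

```text
q [-0.04  0.2   1.74  0.    1.2   0.9 ] p [537.2  -7.9 284.4] w 17.2 t 5.47 F [ 1.  -0.3 -0.8]
shift [-0.251  0.56  -0.006] turn [-0.001  0.002  0.452]
```

Request:
step_arm:
  deltas:
    - [[-0.04,0.09,0],[0,0,0.07],-1]
    - [[-0.08,0.18,0],[0,0,0.14],-1]
    - [[-0.12,0.27,0],[0,0,0.21],-1]
    - [[-0.16,0.36,0],[0,0,0.28],-1]
    - [[-0.2,0.45,0],[0,0,0.35],-1]
    - [[-0.25,0.56,0],[0,0,0.42],-1]
    - [[-0.25,0.56,0],[0,0,0.452],-1]
    - [[-0.25,0.56,0],[0,0,0.452],-1]

```text
t: 6.13
ee_pos: [576.2, -186.4, 284.7]
orientation: [-3.14, 0.076, 0.003]
ft_force: [-0.5, -0.1, 0.6]
width: 17.4
grasp_force: 30.0
```

```bash
python3 -c "
from d import *
delta((600,-189,240),(-.706,.035,-.707),(-.049,-.9988,0))"
```

```text
q [-0.33  0.31  1.59  0.    1.24  1.29] p [ 576.2 -186.4  284.7] w 17.4 t 6.13 F [-0.5 -0.1  0.6]
shift [0.08  0.005 0.149] turn [-0.    -0.522  0.001]
```

Request:
step_arm:
  deltas:
    - [[0.01,0,0],[0,-0.05,0],-1]
    - [[0.02,0,0.01],[0,-0.1,0],-1]
    - [[0.03,0,0.03],[0,-0.15,0],-1]
    - [[0.04,0,0.05],[0,-0.2,0],-1]
    - [[0.05,0,0.07],[0,-0.25,0],-1]
    - [[0.06,0,0.09],[0,-0.3,0],-1]
    - [[0.07,0,0.11],[0,-0.35,0],-1]
    - [[0.08,0,0.13],[0,-0.4,0],-1]
    - [[0.08,0.005,0.15],[0,-0.45,0],-1]
    - [[0.08,0.005,0.15],[0,-0.5,0],-1]
    - [[0.08,0.005,0.15],[0,-0.522,0],-1]
    - [[0.08,0.005,0.15],[0,-0.522,0],-1]
    - [[0.08,0.005,0.15],[0,-0.522,0],-1]

```text
t: 7.22
ee_pos: [600.4, -187.2, 239.8]
orientation: [-2.886, 0.061, 1.193]
ft_force: [0.5, -0.9, -0.9]
width: 17.1
grasp_force: 30.0
```

```bash
python3 -c "
from d import *
delta((600,-189,118),(-.706,.035,-.707),(-.049,-.9988,0))
snap('side','s5.png');snap('top','t5.png')
i=cv2.imread('pics/s5.png')[120:320,150:360]; cv2.imwrite('pics/s5c.png',cv2.resize(i,None,fx=2.9,fy=2.9,interpolation=2))"
```

```text
q [-0.25  0.83  1.03 -0.16  2.04  1.35] p [ 600.4 -187.2  239.8] w 17.1 t 7.22 F [ 0.5 -0.9 -0.9]
shift [0.286 0.007 0.288] turn [ 0.002 -0.001  0.004]
```

View pics/s5c.png

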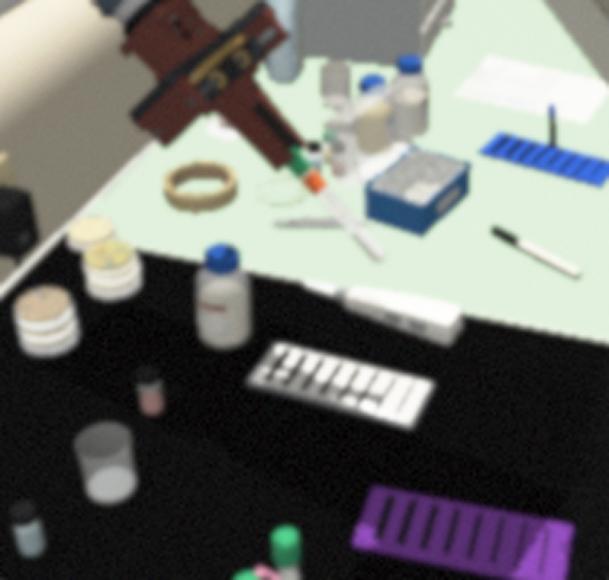

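The tube leans at 45° along the card with its cap uppermost at crop (300,160) and foot at (378,255). The bottle at (222,300) should clear the tilted body by about 50 mm. Now I lower it to a few centimetres.

Request:
step_arm:
  deltas:
    - [[0.03,0.001,0.03],[0,0,0],-1]
    - [[0.07,0.002,0.07],[0,0,0],-1]
    - [[0.11,0.003,0.11],[0,0,0],-1]
    - [[0.15,0.004,0.15],[0,0,0],-1]
    - [[0.19,0.005,0.19],[0,0,0],-1]
    - [[0.23,0.006,0.23],[0,0,0],-1]
    - [[0.26,0.006,0.26],[0,0,0],-1]
    - [[0.28,0.007,0.28],[0,0,0],-1]
    - [[0.286,0.007,0.288],[0,0,0],-1]
    - [[0.286,0.007,0.288],[0,0,0],-1]
    - [[0.286,0.007,0.288],[0,0,0],-1]
    - [[0.286,0.007,0.288],[0,0,0],-1]
    - [[0.286,0.007,0.288],[0,0,0],-1]
    - [[0.286,0.007,0.288],[0,0,0],-1]

```text
t: 8.48
ee_pos: [600.6, -191.2, 120.2]
orientation: [-2.888, 0.068, 1.19]
ft_force: [-1.2, 0.0, -1.1]
width: 17.4
grasp_force: 30.0
```

```bash
python3 -c "
from d import *
delta((600,-189,118),(-.706,.035,-.707),(-.049,-.9988,0))
im=snap('side','s6.png')
T=np.linalg.inv(np.array(im['T'])); o=get_obs(); tz=R.from_rotvec(o['orientation']).apply([0,0,1]); print('tz',tz.round(3),'grip',o['grasp_force'],'qv',abs(o['qvel']).max().round(4))
for s in(-30,102):
    p=o['ee_pos']+s*tz; c=T[:3,:3]@p+T[:3,3]; print(p.round(1),(c[0]/c[2]*im['fx']+im['cx']-190).round(1)*4.4,(c[1]/c[2]*im['fy']+im['cy']-170)*4.4)
i=cv2.imread('pics/s6.png')[170:300,190:350]; cv2.imwrite('pics/s6c.png',cv2.resize(i,None,fx=4.4,fy=4.4,interpolation=2))"
```

```text
q [-0.25  0.95  1.08 -0.15  1.88  1.38] p [ 600.6 -191.2  120.2] w 17.4 t 8.48 F [-1.2  0.  -1.1]
shift [ 0.004 -0.007  0.007] turn [ 0.001 -0.003  0.001]
tz [-0.704  0.033 -0.71 ] grip 29.997689723968506 qv 0.0033
[ 621.6 -192.2  141.4] 267.96000000000004 170.91249492846563
[ 528.7 -187.8   47.7] 405.24 319.6233330968907
```

View pics/s6c.png

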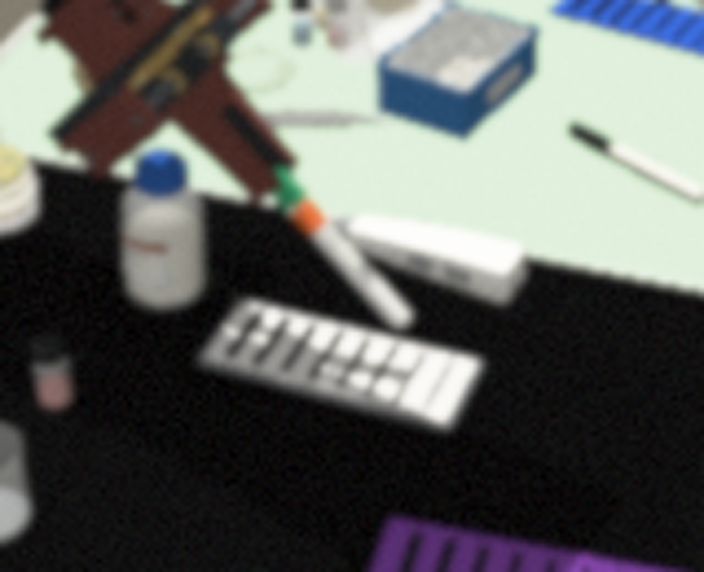

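The foot is seen at crop (402,322), against (405,320) predicted, so the tube has not slipped. It spans x 529–628 over the card's 484–666, the foot's lowest point is about 37 mm above the card, and the bottle is untouched. I hand the job in.

```bash
python3 -c "
from workcell import *
print(close_job())"
```

```text
the job is handed in; nothing more can be done
None
```

The banded tube is out of the rack and held steadily at about 45°, cap end up, leaning along the striped card and wholly above it, with its lowest point about 37 mm over it. The other two tubes were still in the rack and the glassware undisturbed in the pictures. I handed the job in at 8.5 s with the tube still gripped; it returned no verdict.

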